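# Index the painting wheel four clicks

### The job

Bring the next side of the carved head round for painting: with a fingertip, push the upright finger tab on the rim of the painting wheel from behind so that the wheel turns clockwise (seen from above) by exactly four clicks, never further and never backwards, and leave it resting in that fourth click stop. Do not pinch the tab or press on its front, and neither touch nor lift the carved head, which has to ride round standing in the middle of the wheel. Leave everything else on the table where it is, then take the hand away.

Things in the scene. Friction and masses are not known exactly. Their poses are not given: they have to be found in the camera images.
- wheel (a joint): turn of the painting wheel about its upright axis, rad, 0 at the start and growing clockwise seen from above. 24 click stops a turn: one click is 0.2618 rad (15 degrees), so the four-click stop is 1.047. The wheel pulls itself into the nearest stop: the push needed at the tab rises to about 4 to 5 N, is greatest about a quarter-click past a stop and fades away towards half a click, then the wheel snaps ahead of the finger into the next stop
- wheel_center (a point): centre of the painting wheel's top face, on its axis: a bare aluminium disc, 220 mm across, 12 mm thick, its top 60 mm above the table, with short tick marks one click apart, on a fixed dark round foot. The frame turns with the wheel: x points from the axis to the finger tab, z up
- tab_back (a point): middle of the back face of the finger tab, where to push: a plain upright steel block on the wheel's rim, 24 mm wide along the radius (84 to 108 mm from the axis), 16 mm thick along the rim, 28 mm tall above the wheel's top. This point is 96 mm from the axis and 14 mm above the wheel's top. x points radially outward, y out of the back face (against the clockwise turn), z up; push along -y
- tab_front (a point): middle of the front face of the same finger tab (its clockwise side, 16 mm ahead of tab_back); the front 7 mm of the tab are not to be touched; axes as tab_back
- head_center (a point): centre (half-way up) of the carved stone head standing loose in the middle of the wheel, about 60 mm across the ears, 60 mm high, its top 120 mm above the table; not to be touched
- brush: paint brush, 170 mm long, lying near the wheel; origin on its underside; leave it alone
- paint_jar: small closed paint jar, 44 mm across, 45 mm high, standing near the wheel; origin at the centre of its underside; leave it alone
- spatula: small spatula, 180 mm long, lying near the wheel; origin on its underside; leave it alone
- jug_a: tall grey pigment bottle, 80 mm across, 190 mm high; origin at the centre of its underside; leave it alone
- jug_b: tall clear pigment bottle, 80 mm across, 190 mm high; origin at the centre of its underside; leave it alone
- mug: terracotta mug, 76 mm across, 85 mm high; origin at the centre of its underside; leave it alone
- tape_roll: empty cardboard tape roll lying flat, 90 mm across, 30 mm high; origin at the centre of its underside; leave it alone
- head: the same carved head; origin at the centre of its underside, on the wheel's top
Not all that is in view belongs to the job. Leave any orange or pink look-alike of the head alone.

How it is judged:
By the outcome, as a careful person would: the job done as asked, in the order asked, and still so for the second after the job is handed in, with the robot touching nothing.
It also fails if it takes over 54 s, if anything falls off the work surface, if the arm or the gripper's body presses on something with over 40 N, if the wrist force passes 120 N, or if a joint passes its speed limit or range.

### The arm

A 6-joint arm with a two-finger parallel gripper is mounted at the origin on the work surface. World frame = base frame: x ahead of the robot, y to its left, z up, the work surface at z = 0. Lengths are in m, angles in rad, forces in N, time in s.
With the tool pointing down it reaches from about 0.225 to 0.875 m from the base axis. Payload 3.4 kg.
Tool frame: the origin (TCP) lies midway between the tips of the shut fingers; the grasp point (between the pads) lies 19 mm behind it (manip.grasp_offset is the distance from the TCP to the grasp point, in m); x points along the fingers, y is the direction in which the jaws open and shut, and the axes are right-handed (so a half turn about x gives the same grasp; the last joint's range is limited). The gripper opens to 85 mm and grips with 20 to 120 N. Pads are 22 mm wide; open, the fingers measure 114 mm over their backs; the gripper's body (76 mm by 85 mm) begins 54 mm behind the grasp point. The pads swing forward as they close: fully open they stand 13 mm farther back than shut.
Start: joints at [-1.424, 0.276, 1.505, -0, 1.361, -0.121], TCP at [0.152, -0.555, 0.231] pointing down, gripper open.
Joint ranges: [-2.89, 2.89], [-0.75, 2.08], [0.22, 2.7], [-1.18, 4.32], [0.11, 2.71], [-2.7, 2.7]. Speed limits (rad/s): [2.57, 2.57, 3.14, 3.14, 3.14, 3.14].

### API

Orientations are given as a unit quaternion [w, x, y, z].
In Python, from rig import manip gives the robot as it stands.
- The arm moves only by the shell command python3 -m creep 'ROWS' [OPENING] [FORCE]. ROWS is a JSON object of lists of equal length, an entry for each row: "delta_pos": the shift along the tool's x, y, z in cm, a list of three; "dr": the turn, a rotation vector about the tool's x, y, z in rad, a list of three. In form: {"delta_pos": [[dx, dy, dz], ...], "dr": [[rx, ry, rz], ...]}. A call has 1 to 10 rows; each row is the pose to reach, as a shift and turn from the pose commanded when the call began, along the tool's axes at that moment; what a row does not reach only later rows make up. A row lasts 1/10 s, in which the tool goes at most 50 mm and 8.59 degrees, less where a joint would pass 70% of its speed; a pose out of reach is approached as far as the arm can. A call with a gripper value outside its range is refused whole. OPENING is the opening, from -1 (shut) to 1 (fully open), set as the call begins (- or left out, the last holds). The fingers move at their own pace and stop on an object; FORCE is the grip in N (left out, the last holds). Time passes only in rows, so rows that repeat a pose let the fingers close. It gives the time, the measured TCP pose, the force and the opening at its end, in the units of the state.
- manip.get_state(): the state, without advancing time (a new reading comes with each control period).
- manip.get_image(name): name is "scene" or "top" or "wrist"; returns a dict with "pixels" (480x640x3 uint8, blue, green, red), "depth" (480x640 float32, m along the optical axis (not along the pixel's ray), 0 where there is no reading), "intrinsics" (3x3 intrinsics, pixels), "rvec" (rotation vector, rad) and "tvec" (3), from world to camera coordinates, as OpenCV has them. Camera axes: x right, y down, z forward; pixel columns grow to the right and rows downward; lengths in m; the calibration is good to about 2 mm. The wrist camera is an equidistant fisheye: a pixel r from the principal point sees the ray r / f radians off the axis. A picture is of the moment at which its call begins.
- manip.sign_off(): hands the job in, once; it reports no verdict.
The state is a dict: "clock": time; "qpos": joint angles; "qd": joint speeds; "effort": joint torques, N m; "position": TCP position; "ee_rot": TCP orientation; "contact_force": force on the tool from outside, world axes, zero at the start; "moment": the same for the moment, N m; "width": finger opening in m.
Only numpy, scipy, OpenCV 4.12 (cv2) and the standard library are available. Lean on these libraries where they do the work, as an engineer would, in place of code of your own. Each camera call takes 0.05 s, during which the arm holds its last target. There are 200 camera calls.

## Working session

There is one attempt and no reset: what is moved stays moved. The work goes in short steps, Python scripts to look and compute and a shell command to move; the robot and the scene stay as the last step left them, time stands still between calls to the robot, and variables do not carry over. Pictures are saved under pics/ and viewed, about 8 in all and at most 12, crops included, and the job is handed in when it is done.

```bash
ls; mkdir -p pics; cat > h.py <<'E'
import numpy as np, cv2
from rig import manip
def grab(n):
    im=manip.get_image(n); return im
def ray(im,u,v):
    K=np.array(im["intrinsics"]);R,_=cv2.Rodrigues(np.array(im["rvec"],float));t=np.array(im["tvec"],float).ravel()
    d=np.array([(u-K[0,2])/K[0,0],(v-K[1,2])/K[1,1],1.]);return -R.T@t,R.T@d
def onplane(im,u,v,z):
    o,d=ray(im,u,v);return o+d*(z-o[2])/d[2]
E
python3 - <<'E'
from h import *
import pickle
for n in("top","scene"):
    im=grab(n);cv2.imwrite(f"pics/{n}0.png",im["pixels"]);pickle.dump(im,open(f"{n}0.pkl","wb"));print(n,im["intrinsics"],im["rvec"],im["tvec"])
print(manip.get_state())
E
```

```text
pics
top [[440.6358903    0.         325.13852855]
 [  0.         440.6358903  232.34910823]
 [  0.           0.           1.        ]] [ 2.13769769 -2.15895478  0.15692743] [0.01530525 0.57354927 1.03830663]
scene [[531.0650874    0.         314.92450584]
 [  0.         531.0650874  239.69692477]
 [  0.           0.           1.        ]] [ 2.0247681   1.64239438 -0.55524858] [-0.12129887 -0.40474729  1.79811445]
{'clock': 0.1, 'qpos': array([-1.42400938e+00,  2.76526455e-01,  1.50598385e+00, -1.79062597e-05,
        1.36069046e+00, -1.21000648e-01]), 'qd': array([-1.41973681e-03, -8.21190172e-04, -6.99937105e-04, -1.55474278e-03,
       -2.74369632e-05,  5.02211231e-04]), 'effort': array([ 1.25068527e-03, -4.17701161e+01, -2.46405262e+01, -1.60723522e-05,
        5.86381575e-03,  8.52701163e-06]), 'position': array([ 0.15206513, -0.55405452,  0.23053826]), 'ee_rot': array([-0.09382743, -0.70076398, -0.09496428,  0.70079102]), 'contact_force': array([-0.30512222,  0.40039405, -0.88323139]), 'moment': array([-1.45384523e-02, -1.18932139e-02,  9.10438449e-05]), 'width': 0.08557604043856722}
```

View pics/top0.png

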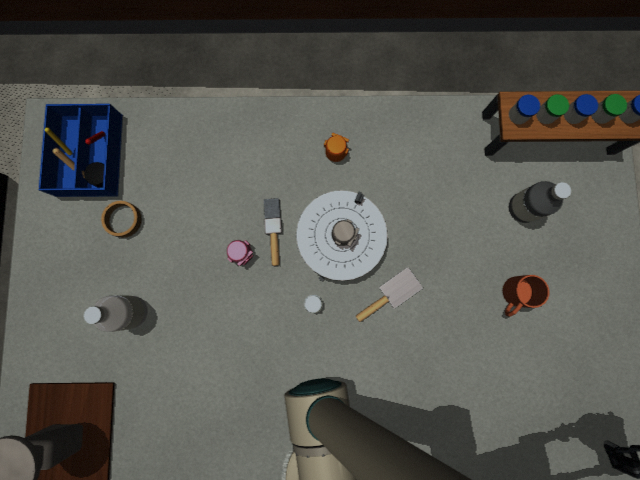

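View pics/scene0.png

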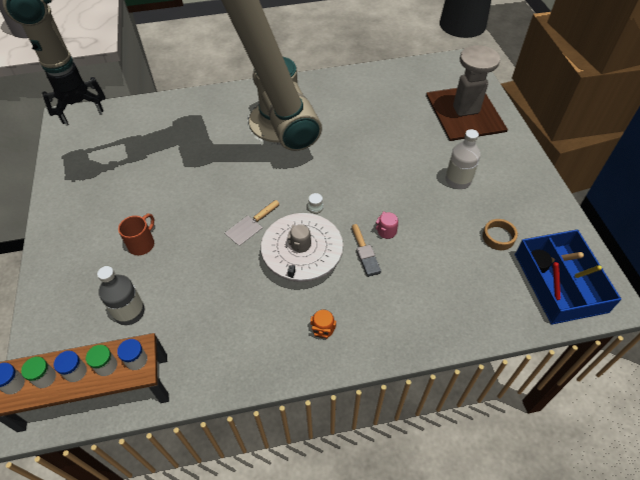

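The top view shows the grey head at (344,232) on the wheel, whose centre is about (342,236), and the dark tab at (360,197) on the far-right rim. The scene view agrees: head (300,238), tab (291,271).
Candidates for the head are the grey one on the wheel (344,232), orange (337,148) and pink (239,251); the last two are decoys. The dark block at (360,197) is the only candidate for the tab. I'll measure these and check a close crop.

```bash
cat > m.py <<'E'
from h import *
def wheel(im):
    px=im["pixels"];g=cv2.cvtColor(px,cv2.COLOR_BGR2HSV)
    m=((g[...,2]>165)&(g[...,1]<50)).astype(np.uint8)
    m=cv2.morphologyEx(m,cv2.MORPH_CLOSE,np.ones((5,5)))
    n,l,s,c=cv2.connectedComponentsWithStats(m);i=1+np.argmax(s[1:,4])
    ct=max(cv2.findContours((l==i).astype(np.uint8),0,cv2.CHAIN_APPROX_NONE)[0],key=cv2.contourArea)
    hull=cv2.convexHull(ct)[:,0]
    P=np.array([onplane(im,u,v,.06)[:2] for u,v in hull])
    A=np.c_[2*P,np.ones(len(P))];x=np.linalg.lstsq(A,(P**2).sum(1),rcond=None)[0]
    return x[:2],np.sqrt(x[2]+x[:2]@x[:2])
E
python3 - <<'E'
from m import *
import pickle
for n in("top",):
    im=pickle.load(open(n+"0.pkl","rb"));c,r=wheel(im);print(n,c,r)
    px=im["pixels"];d=im["depth"]
    g=px.max(2)
    # dark tab pixels near the rim, using depth cloud
    P=[]
    for v in range(180,300):
        for u in range(280,410):
            if d[v,u]>0:
                o,q=ray(im,u,v);p=o+q*d[v,u];P.append((*p,u,v,g[v,u]))
    P=np.array(P);rr=np.hypot(*(P[:,:2]-c).T)
    print("wheel top z",np.median(P[(rr<.08)&(rr>.05)][:,2]))
    t=P[(P[:,2]>.078)&(rr>.07)&(rr<.125)];print("tab pts",len(t),t.mean(0),t.min(0),t.max(0))
    h=P[(P[:,2]>.1)&(rr<.05)];print("head",h.mean(0),h.max(0))
    T=t[t[:,2]>.083];a=T[:,:2].mean(0)-c;print("tab az deg",np.degrees(np.arctan2(a[1],a[0])),np.hypot(*a))
    cr=cv2.resize(px[180:300,280:440],None,fx=5,fy=5,interpolation=cv2.INTER_CUBIC);cv2.imwrite("pics/crop.png",cr)
from scipy.spatial.transform import Rotation as R
s=manip.get_state();q=s["ee_rot"];print(R.from_quat(np.r_[q[1:],q[0]]).as_matrix().round(3))
E
```

```text
top [ 0.56584043 -0.02900881] 0.10756059965143859
wheel top z 0.06035506214526465
tab pts 69 [ 6.50311619e-01 -7.22740021e-02  8.65635165e-02  3.59362319e+02
  1.97318841e+02  5.82608696e+01] [ 6.39740460e-01 -8.37746570e-02  7.81893245e-02  3.55000000e+02
  1.92000000e+02  1.10000000e+01] [ 6.63368570e-01 -6.18202549e-02  9.17628193e-02  3.64000000e+02
  2.02000000e+02  1.10000000e+02]
head [ 5.62814999e-01 -3.41617982e-02  1.16964127e-01  3.44486328e+02
  2.32134766e+02  1.12421875e+02] [ 5.94929055e-01 -5.92813210e-03  1.24600793e-01  3.59000000e+02
  2.45000000e+02  1.45000000e+02]
tab az deg -26.756876345803484 0.09557665420949119
[[-0.     0.265 -0.964]
 [ 0.002 -0.964 -0.265]
 [-1.    -0.002 -0.   ]]
```

View pics/crop.png

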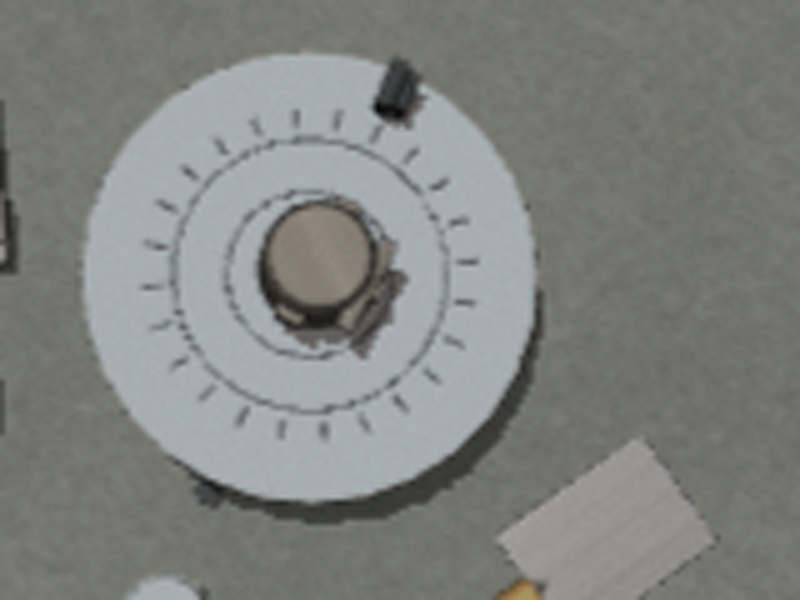

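The crop confirms the tab: a dark radial block at crop (398,88), i.e. full image about (360,198). There is also a fixed pointer on the foot at crop (210,490). I'll push with shut fingers, tool z along the clockwise tangent, from about 12 mm behind the tab.

```bash
python3 -m creep '{"delta_pos":[[0.6,-3.5,-3],[1,-5,-7],[1.5,-8,-12],[2,-11,-17],[2.5,-13,-22],[3,-15.5,-27],[3.5,-18,-32],[4,-20.5,-36.5],[4.5,-23,-41],[5,-25.5,-45.5]],"dr":[[-0.1,0,0],[-0.2,0,0],[-0.3,0,0],[-0.4,0,0],[-0.5,0,0],[-0.6,0,0],[-0.7,0,0],[-0.8,0,0],[-0.83,0,0],[-0.83,0,0]]}' -1 40
cat > st.py <<'E'
from m import *
import sys
from scipy.spatial.transform import Rotation as Ro
C=np.array([0.566,-0.0295])
def goal(th,gap,z):
    th=np.radians(th);er=np.array([np.cos(th),np.sin(th)]);t=np.array([np.sin(th),-np.cos(th)])
    p=C+.096*er-(.019+gap)*t
    X=np.array([0,0,-1.]);Z=np.r_[t,0];Y=np.cross(Z,X)
    return np.r_[p,z],np.c_[X,Y,Z]
def delta(th,gap,z,s=None):
    s=s or manip.get_state();q=s["ee_rot"];M=Ro.from_quat(np.r_[q[1:],q[0]]).as_matrix()
    p,G=goal(th,gap,z)
    return (100*M.T@(p-s["position"])).round(2),Ro.from_matrix(M.T@G).as_rotvec().round(3)
def tab(n="top"):
    im=grab(n);px=im["pixels"];P=[];d=im["depth"]
    vv,uu=np.nonzero(d[150:320,250:440]>0);vv+=150;uu+=250
    P=np.array([(lambda o,q:o+q*d[v,u])(*ray(im,u,v)) for u,v in zip(uu,vv)])
    col=px[vv,uu].max(1);rr=np.hypot(*(P[:,:2]-C).T)
    k=(P[:,2]>.083)&(P[:,2]<.094)&(rr>.08)&(rr<.112)&(col<120)
    a=P[k,:2].mean(0)-C
    return im,k.sum(),np.degrees(np.arctan2(a[1],a[0])),np.hypot(*a)
E
python3 -c "
from st import *
print(delta(-26.8,.012,.15))"
```

```text
clock: 1.1
position: [0.4972, -0.2131, 0.1845]
ee_rot: [-0.369, -0.603, -0.369, 0.603]
contact_force: [1.3, -0.2, -0.3]
width: -0.0003
(array([  3.45,   7.36, -22.63]), array([-0.005,  0.   ,  0.   ]))
```

```bash
python3 -m creep '{"delta_pos":[[0,0,0],[0,0,0],[0,0,0],[0,0,0]],"dr":[[0,0,0],[0,0,0],[0,0,0],[0,0,0]]}' 
python3 -c "
from st import *
print(delta(-26.8,.012,.15))"
```

```text
clock: 1.5
position: [0.4951, -0.216, 0.1851]
ee_rot: [-0.368, -0.603, -0.368, 0.604]
contact_force: [-1.0, -0.3, 0.6]
width: -0.0001
(array([  3.49,   7.35, -23.  ]), array([-0.007,  0.001,  0.   ]))
```

```bash
python3 -m creep '{"delta_pos":[[0.5,1,-3],[1,2,-6.5],[1.5,3.2,-10],[2,4.5,-14],[2.5,5.8,-18],[3,6.8,-21],[3.5,7.3,-22.7],[3.5,7.35,-23],[3.5,7.35,-23],[3.5,7.35,-23]],"dr":[[0,0,0],[0,0,0],[0,0,0],[0,0,0],[0,0,0],[0,0,0],[0,0,0],[0,0,0],[0,0,0],[0,0,0]]}' 
python3 -c "
from st import *
print(delta(-26.8,.012,.07))
im=grab('wrist');cv2.imwrite('pics/w1.png',im['pixels'])
im=grab('scene');cv2.imwrite('pics/s1.png',cv2.resize(im['pixels'][170:330,200:400],None,fx=4,fy=3.7)[:600])"
```

```text
clock: 2.5
position: [0.6653, -0.0452, 0.1504]
ee_rot: [-0.369, -0.603, -0.368, 0.604]
contact_force: [-1.0, -1.0, -1.2]
width: -0.0001
(array([ 8.04,  0.03, -0.03]), array([-0.007,  0.001,  0.   ]))
```

View pics/w1.png

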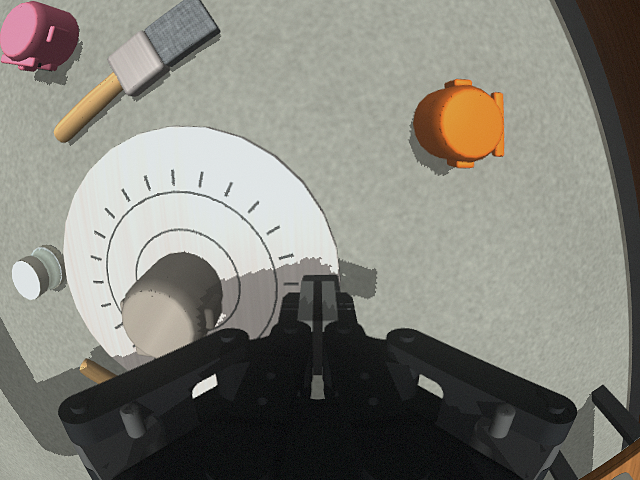

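View pics/s1.png

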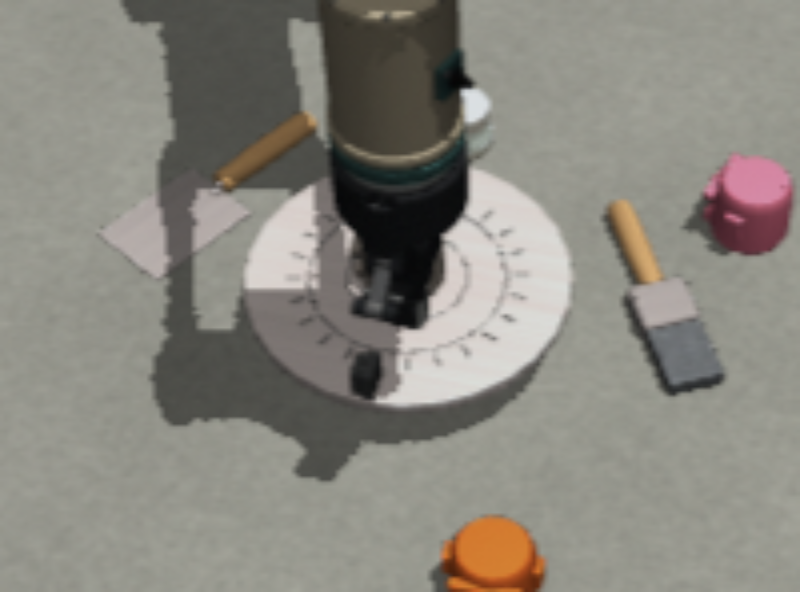

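The wrist view shows the shut tips at (320,285) over the far rim, with the tab hidden beneath the hand. The knuckle links reach out to (70,410) and (560,410), on the head's side as well. In the scene crop the tab (367,372) is unmoved. Before going down I'll measure how high those links sit.

```bash
python3 - <<'E'
from st import *
im=grab("wrist");s=manip.get_state();q=s["ee_rot"];M=Ro.from_quat(np.r_[q[1:],q[0]]).as_matrix()
K=np.array(im["intrinsics"]);R,_=cv2.Rodrigues(np.array(im["rvec"],float));t=np.array(im["tvec"],float).ravel()
v,u=np.mgrid[0:480:2,0:640:2];d=im["depth"][::2,::2]
x=(u-K[0,2])/K[0,0];y=(v-K[1,2])/K[1,1];r=np.hypot(x,y)+1e-9
f=np.tan(r)/r;c=np.stack([x*f*d,y*f*d,d],-1)[(d>0)&(r<1.4)]
W=(c-t)@R;P=(W-s["position"])@M
P=P[(np.abs(P[:,1])<.09)&(np.abs(P[:,2])<.08)&(P[:,0]<.01)]
print("cam in tool",M.T@(-R.T@t-s["position"]))
for a in np.arange(-.12,.01,.01):
    k=P[(P[:,0]>=a)&(P[:,0]<a+.01)]
    if len(k): print(a.round(2),len(k),"y",k[:,1].min().round(3),k[:,1].max().round(3),"z",k[:,2].min().round(3),k[:,2].max().round(3))
# top depth
im=grab("top");d=im["depth"]
E
```

```text
cam in tool [-0.14251282 -0.00097469 -0.06861303]
-0.11 1267 y -0.048 0.046 z -0.021 -0.003
-0.1 4143 y -0.061 0.06 z -0.02 0.011
-0.09 3459 y -0.063 0.061 z -0.018 0.001
-0.08 2646 y -0.058 0.056 z -0.017 0.008
-0.07 1405 y -0.049 0.047 z -0.017 0.009
-0.06 1759 y -0.041 0.039 z -0.013 0.01
-0.05 675 y -0.034 0.032 z -0.014 0.012
-0.04 287 y -0.014 0.012 z -0.012 0.012
-0.03 227 y -0.015 0.013 z -0.011 -0.006
-0.02 192 y -0.015 0.013 z -0.011 -0.006
-0.01 96 y -0.013 0.012 z -0.011 -0.005
```

Only links 70 mm or more above the tip reach inward past the head's edge, so they will be at z ≥ 0.14 against the head's top at 0.12. It's safe to descend.

```bash
python3 -m creep '{"delta_pos":[[2,0,0],[4,0,0],[6,0,0],[7,0,0],[7.7,0,0],[8,0,0],[8,0,0]],"dr":[[0,0,0],[0,0,0],[0,0,0],[0,0,0],[0,0,0],[0,0,0],[0,0,0]]}' 
cat > pl.py <<'E'
from st import *
im,n,a,r=tab();print("tab",n,a,r,"F",manip.get_state()["contact_force"].round(2),"t",manip.get_state()["clock"])
p0=-26.8
for k in map(float,sys.argv[1:]): print(k,delta(p0-15*k,0,.07))
E
python3 pl.py 0 .25 .5 .75
```

```text
clock: 3.4
position: [0.6665, -0.0437, 0.0702]
ee_rot: [0.369, 0.603, 0.369, -0.603]
contact_force: [-0.2, -0.1, -0.8]
width: 0.0
tab 55 -26.67831946789972 0.09443431379338289 F [-0.5  -0.28 -0.48] t 3.45
0.0 (array([ 0.06, -0.03,  1.38]), array([-0.005, -0.   , -0.001]))
0.25 (array([0.06, 0.08, 2.01]), array([ 0.06 , -0.   , -0.001]))
0.5 (array([0.06, 0.14, 2.65]), array([ 0.126, -0.   , -0.001]))
0.75 (array([0.06, 0.16, 3.29]), array([ 0.191, -0.   , -0.001]))
```

```bash
python3 -m creep '{"delta_pos":[[0,0,0.5],[0,0,1.0],[0,0,1.3],[0,0.02,1.5],[0,0.05,1.75],[0,0.08,2.0],[0,0.1,2.3],[0,0.14,2.6],[0,0.15,2.9],[0,0.16,3.1]],"dr":[[0,0,0],[0,0,0],[0,0,0],[0.01,0,0],[0.03,0,0],[0.06,0,0],[0.09,0,0],[0.12,0,0],[0.15,0,0],[0.17,0,0]]}' 
python3 pl.py 0.75 1 1.25 1.5 1.75
```

```text
clock: 4.45
position: [0.6526, -0.073, 0.0696]
ee_rot: [-0.316, -0.632, -0.316, 0.634]
contact_force: [-0.8, 0.1, -0.1]
width: 0.0004
tab 42 -42.08592736447651 0.09253161736466503 F [ 0.11 -0.31 -0.73] t 4.5
0.75 (array([-0.05,  0.1 , -0.01]), array([0.019, 0.002, 0.001]))
1.0 (array([-0.04,  0.2 ,  0.63]), array([0.084, 0.003, 0.001]))
1.25 (array([-0.04,  0.25,  1.26]), array([0.15 , 0.003, 0.001]))
1.5 (array([-0.04,  0.25,  1.9 ]), array([0.215, 0.003, 0.001]))
1.75 (array([-0.04,  0.22,  2.54]), array([0.281, 0.003, 0.001]))
```

One click is done (tab at -42.1°). Next is the second.

```bash
python3 -m creep '{"delta_pos":[[0,0.1,0.2],[0,0.15,0.45],[0,0.2,0.7],[0,0.22,0.95],[0,0.25,1.2],[0,0.25,1.45],[0,0.25,1.7],[0,0.25,1.95],[0,0.24,2.2],[0,0.22,2.4]],"dr":[[0.03,0,0],[0.06,0,0],[0.09,0,0],[0.12,0,0],[0.14,0,0],[0.17,0,0],[0.2,0,0],[0.22,0,0],[0.25,0,0],[0.27,0,0]]}' 
python3 pl.py 1.75 2 2.25 2.5 2.75
```

```text
clock: 5.5
position: [0.6398, -0.0933, 0.07]
ee_rot: [-0.228, -0.668, -0.228, 0.67]
contact_force: [-0.1, 0.3, -0.4]
width: -0.0002
tab 50 -55.60416166361816 0.09367029493063525 F [-0.15  0.62 -0.33] t 5.55
1.75 (array([-0.  ,  0.07,  0.14]), array([0.011, 0.003, 0.001]))
2.0 (array([-0.  ,  0.16,  0.77]), array([0.076, 0.003, 0.   ]))
2.25 (array([0.  , 0.22, 1.41]), array([0.142, 0.003, 0.   ]))
2.5 (array([0.  , 0.23, 2.05]), array([0.207, 0.003, 0.   ]))
2.75 (array([0.  , 0.2 , 2.69]), array([0.273, 0.003, 0.   ]))
```

```bash
python3 -m creep '{"delta_pos":[[0,0.1,0.3],[0,0.13,0.55],[0,0.16,0.8],[0,0.2,1.05],[0,0.22,1.3],[0,0.23,1.55],[0,0.23,1.8],[0,0.23,2.05],[0,0.22,2.3],[0,0.2,2.55]],"dr":[[0.03,0,0],[0.05,0,0],[0.08,0,0],[0.1,0,0],[0.13,0,0],[0.16,0,0],[0.18,0,0],[0.21,0,0],[0.23,0,0],[0.26,0,0]]}' 
python3 pl.py 2.75 3 3.25 3.5 3.7
```

```text
clock: 6.55
position: [0.6206, -0.1103, 0.0698]
ee_rot: [-0.139, -0.692, -0.139, 0.694]
contact_force: [-0.0, -0.4, 0.6]
width: 0.0004
tab 55 -70.91283681858727 0.09432706939010231 F [-0.21 -0.02  0.6 ] t 6.6
2.75 (array([-0.02,  0.07,  0.11]), array([0.012, 0.003, 0.   ]))
3.0 (array([-0.02,  0.16,  0.74]), array([0.077, 0.003, 0.   ]))
3.25 (array([-0.02,  0.22,  1.38]), array([0.143, 0.003, 0.   ]))
3.5 (array([-0.01,  0.23,  2.02]), array([0.208, 0.003, 0.   ]))
3.7 (array([-0.01,  0.21,  2.53]), array([ 0.26 ,  0.003, -0.   ]))
```

Three clicks are done (-70.9°). For the last one I'll go more gently and stop at about 3.7.

```bash
python3 -m creep '{"delta_pos":[[0,0.1,0.3],[0,0.13,0.55],[0,0.16,0.8],[0,0.2,1.05],[0,0.22,1.3],[0,0.23,1.5],[0,0.23,1.7],[0,0.23,1.9],[0,0.23,2.1],[0,0.22,2.3]],"dr":[[0.03,0,0],[0.05,0,0],[0.08,0,0],[0.1,0,0],[0.13,0,0],[0.15,0,0],[0.17,0,0],[0.19,0,0],[0.21,0,0],[0.23,0,0]]}' 
python3 pl.py 3.5 3.75
```

```text
clock: 7.6
position: [0.6002, -0.121, 0.0699]
ee_rot: [-0.059, -0.704, -0.059, 0.706]
contact_force: [0.1, 0.8, 0.2]
width: 0.0001
tab 43 -82.87329535275511 0.09316573479115677 F [-1.68 -0.22  0.24] t 7.65
3.5 (array([-0.02, -0.02, -0.28]), array([-0.021,  0.003,  0.   ]))
3.75 (array([-0.02,  0.09,  0.34]), array([ 0.045,  0.003, -0.   ]))
```

```bash
python3 -m creep '{"delta_pos":[[0,0,0],[0,0,0],[0,0,0]],"dr":[[0,0,0],[0,0,0],[0,0,0]]}' 
python3 pl.py 3.5 3.75
```

```text
clock: 7.95
position: [0.6015, -0.1207, 0.07]
ee_rot: [-0.059, -0.704, -0.059, 0.705]
contact_force: [0.2, 0.9, -0.0]
width: -0.0003
tab 60 -86.45453143690489 0.09638741020096422 F [-0.66 -0.53  0.07] t 8.0
3.5 (array([-0.  , -0.02, -0.1 ]), array([-0.019,  0.   , -0.   ]))
3.75 (array([-0.  ,  0.1 ,  0.53]), array([ 0.047,  0.   , -0.   ]))
```

It has snapped into the fourth stop (-86.5°; the start -26.7° less 60° gives -86.7°). I'll back off behind the tab, then go up and away.

```bash
python3 -m creep '{"delta_pos":[[0,0,-0.7],[0,0,-1.4],[-1,0,-1.6],[-4,0,-1.6],[-8,0,-1.6],[-12,0,-1.6],[-15,0,-1.6],[-17,0,-1.6],[-18,0,-1.6],[-18,0,-1.6]],"dr":[[0,0,0],[0,0,0],[0,0,0],[0,0,0],[0,0,0],[0,0,0],[0,0,0],[0,0,0],[0,0,0],[0,0,0]]}' 
python3 -m creep '{"delta_pos":[[0,3,0],[0,7,0],[0,11,0],[0,15,0],[0,18,0],[0,20,0],[0,20,0],[0,20,0]],"dr":[[0,0,0],[0,0,0],[0,0,0],[0,0,0],[0,0,0],[0,0,0],[0,0,0],[0,0,0]]}' 
python3 - <<'E'
from st import *
im,n,a,r=tab();print(n,a,r,manip.get_state()["position"],manip.get_state()["clock"])
cv2.imwrite("pics/fin.png",im["pixels"])
E
```

```text
clock: 9.0
position: [0.6183, -0.118, 0.2519]
ee_rot: [0.06, 0.706, 0.059, -0.703]
contact_force: [-0.3, -0.5, -0.1]
width: 0.0002
clock: 9.8
position: [0.6502, -0.3144, 0.248]
ee_rot: [-0.058, -0.704, -0.06, 0.706]
contact_force: [0.2, -0.1, -0.6]
width: 0.0002
63 -86.68131398449236 0.09612563902172838 [ 0.65040786 -0.31378197  0.24869309] 9.85
```

View pics/fin.png

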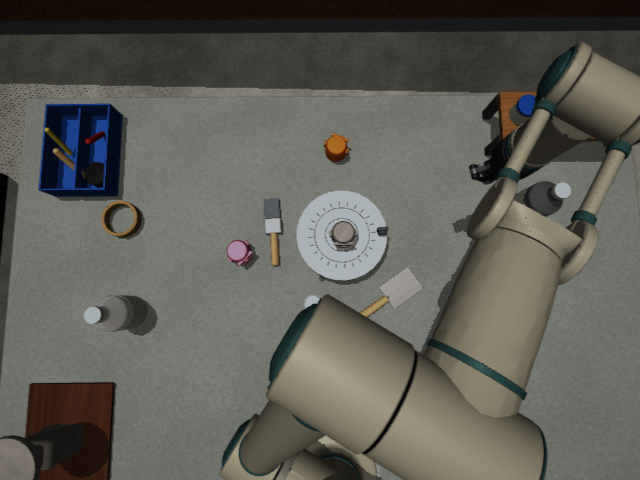

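The final top view shows the tab at (382,231), the head still central at (344,232), and the other things where they were. The hand is clear.

```bash
python3 -c "
from rig import manip
print(manip.sign_off())"
```

```text
the job is handed in; nothing more can be done
None
```

The wheel is resting in the fourth click stop, and I have handed the job in. With shut fingertips I pushed the tab from behind, one click per push, and stopped each push just past half a click so the wheel snapped ahead by itself. I then backed off, lifted and moved the hand away, finishing at about 10 s.

**Wheel turn:** the top camera put the tab at -26.7° at the start and -86.7° at the end. That is 60.0° clockwise, or four clicks.

**Fourth click:** just after the last push the tab read -82.9° because the wheel was still settling. It read -86.5° after 0.3 s, and -86.7° once the hand was away.

**Forces and contact:** the readings at the end of each move stayed under 2 N. I took none during the pushes themselves.

**Everything else:** in the final top view the head still stands in the middle of the wheel and the other objects in view look unmoved. I judged that by eye and did not measure it. The arm partly hid the paint jar and spatula and fully hid the mug in that view.

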